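# Unbolt the case that holds the blue bottle

## Robot

A 6-joint arm with a two-finger parallel gripper is mounted at the origin on a cart in front of the work surface, level with it; the furniture and walls round the work are solid. World frame = base frame: x ahead of the robot, y to its left, z up, the work surface at z = 0. Lengths are in m, angles in rad, forces in N, time in s.
With the tool pointing down it reaches from about 0.25 to 0.725 m from the base axis. Payload 4 kg.
Tool frame: the origin (TCP) lies on the centre line of the jaws, within the pads' length; the fingertips stand 22 mm ahead of it and the grasp point (between the pads) lies 3 mm ahead of it; z points along the fingers, y is the line along which they close (so a half turn about z gives the same grasp; the last joint's range is limited). The gripper opens to 85 mm and grips with 20 to 120 N. Pads are 22 mm wide; open, the fingers measure 114 mm over their backs; the gripper's body (76 mm by 85 mm) begins 54 mm behind the grasp point. The pads swing forward as they close: fully open they stand 13 mm farther back than shut.
Start: joints at [-1.238, 0.241, 0.005, 1.335, 0, 1.571], TCP at [0.163, -0.473, 0.253] pointing down, gripper open.
Joint ranges: [-2.72, 2.72], [-1.05, 1.87], [-1.09, 1.28], [-1.99, 2.15], [-1.42, 1.44], [-3.14, 3.14]. Speed limits (rad/s): [2.79, 2.79, 3.14, 3.14, 3.14, 3.14].

## Interface

Orientations are given as a unit quaternion [x, y, z, w].
In Python, from workcell import bot gives the robot as it stands.
- The arm moves only by the shell command python3 -m inch 'ROWS'. ROWS is JSON, one flat list of numbers, 7 for each row, row after row: the shift along the world's x, y, z in mm, then the turn, a rotation vector about the world's x, y, z in rad, then the opening in per cent of the stroke, from 0 (shut) to 100 (fully open). A call has 1 to 8 rows; each row is the pose to reach, as a shift and turn from the pose commanded when the call began; what a row does not reach only later rows make up. A row lasts 1/12 s, in which the tool goes at most 41.7 mm and 7.16 degrees, less where a joint would pass 70% of its speed; a pose out of reach is approached as far as the arm can. A call with a gripper value outside its range is refused whole. The fingers move at their own pace and stop on an object; the grip force is fixed at half the most. Time passes only in rows, so rows that repeat a pose let the fingers close. It gives the time, the measured TCP pose, the force, the opening and the grip force at its end, in the units of the state.
- bot.get_obs(): the state, without advancing time (a new reading comes with each control period).
- bot.camera(name): name is "side" or "top" or "wrist"; returns the picture (400x640x3 uint8, blue, green, red); there is no depth.
- bot.camera_info(name): a dict with "intrinsics" (3x3 intrinsics, pixels), "camera_from_world" (4x4, takes a point from world to camera coordinates); the wrist camera has in their place "hand_eye" (4x4, takes a point from camera to tool coordinates, whose origin is the TCP and whose axes are the flange's). Camera axes: x right, y down, z forward; pixel columns grow to the right and rows downward; lengths in m; the calibration is good to about 2 mm. A picture is of the moment at which its call begins: read the wrist's pose just before it. camera_info takes no time and is no camera call.
- bot.job_done(): hands the job in; it is judged then, once.
Trained networks look in the newest picture that a camera, given by its name, has taken for a name from the list of things; names that differ only in an ending like _2 or _b are one class to them, and where a whole thing is asked for, a point or a joint stands for the part that bears it (a point fixed in the world has none). Each returns a list of dicts, best first, with "confidence" (0 to 1); they miss things now and then, are a little off and sometimes report something else, mostly with a low value. They report only what shows in the picture. A call takes as long as a camera call.
- bot.silhouettes(camera, target): "mask" (400x640 bool, what is visible of it) and "uv" ([column, row] in pixels, amid what is visible of it).
- bot.spot_point(camera, target): "uv" ([column, row] in pixels: a listed point, or the origin of a listed thing).
The state is a dict: "clock": time; "joint_pos": joint angles; "joint_vel": joint speeds; "tau": joint torques, N m; "eef_pos": TCP position; "tool_rot": TCP orientation; "ft_force": force on the tool from outside, world axes, zero at the start; "ft_torque": the same for the moment, N m; "grip_width": finger opening in m; "grasp_force": force on a finger pad.
Only numpy, scipy, OpenCV 4.12 (cv2) and the standard library are available. Lean on these libraries where they do the work, as an engineer would, in place of code of your own. Each camera call takes 0.05 s, during which the arm holds its last target. There are 200 camera calls.

## Task

Unbolt the case with the blue bottle in it: lift the black-knobbed handle of its barrel bolt up out of the notch, then draw the bolt fully back, out of its keeper, and let go. Leave the other case, with the amber bottle in it, bolted.

Things in the scene. Friction and masses are not known exactly. Their poses are not given: they have to be found in the camera images.
- case_blue: Fixed grey case, 150 (x) x 100 (y) mm, white lid 50 mm high with a barred window; the blue bottle lies inside. Origin: centre of its underside; x points to its rear, y to its left, z up. The bolt lies on the lid along x, its axis at y = 32, 76 mm above the worktop; keeper at the rear. All but the handle is under 91 mm high. The other case is alike, with an amber bottle.
- bolt_knob (a point): Centre of the black, freely revolving 18 mm ball on this case's bolt handle: a 10 mm round stem square to the bolt axis, 45 mm from axis to knob centre. Its x axis is the case's x; y and z turn about x with the handle (as the case's at bolt_turn 0). At 0 the handle points to the case's +y, 20 degrees above level: the knob is beside the case, 91 mm above the worktop, nothing below it.
- bolt (a joint): How far this bolt is drawn back along the case's -x (towards the robot), m: 0 shut, 0.045 fully back at its stop. About 2 N of friction; stays where it is left. While the handle lies in its notch, a gap in a steel cheek 12 to 16 mm from the axis with its top 10 mm above the axis, the bolt slides only 3 mm.
- bolt_turn (a joint): How far this handle is lifted about the bolt axis (from the case's +y side upwards), rad: starts at 0 to 0.12, down in the notch; 1.22 is upright, stop at 1.3. Clear of the notch from about 0.65 on. Light friction, under 1 N at the knob; stays where it is left.
- other_bolt (a joint): How far the bolt of the other case (amber bottle) is drawn back, m: 0 shut. Made like the first; the two cases stand side by side and may change places. Wall cabinets with handles overhang the rear of the worktop from 0.46 m up: keep the arm drawn in when swinging past them.

How it is judged:
By the outcome, as a careful person would: the job done as asked, in the order asked, and still so for the second after the job is handed in, with the robot touching nothing.
It also fails if it takes over 29 s, if anything falls off the work surface, if the arm or the gripper's body presses on something with over 40 N, if the wrist force passes 120 N, or if a joint passes its speed limit or range.

## Working session

There is one attempt and no reset: what is moved stays moved. The work goes in short steps, Python scripts to look and compute and a shell command to move; the robot and the scene stay as the last step left them, time stands still between calls to the robot, and variables do not carry over. Pictures are saved under pics/ and viewed, at most 10 in all, crops included, and the job is handed in when it is done.

```bash
mkdir -p pics
python3 - <<'E'
from workcell import bot
import cv2,numpy as np
o=bot.get_obs();print(o['clock'],o['eef_pos'],o['tool_rot'])
ims=[]
for c in('top','side'):
    im=bot.camera(c);cv2.imwrite(f'pics/{c}0.png',im)
    for t in('case_blue','bolt_knob'):
        for d in bot.spot_point(c,t):print(c,t,np.round(d['uv'],1),round(d['confidence'],2))
    i=bot.camera_info(c);print(np.round(i['intrinsics'],1).tolist(),np.round(i['camera_from_world'],4).tolist())
E
```

```text
0.0 [ 0.16316146 -0.47200925  0.25240455] [ 9.86186446e-01  1.65635677e-01 -1.58418892e-04 -1.04478104e-03]
top case_blue [268.7 189. ] 0.58
top bolt_knob [257.9 143.3] 0.55
[[484.9, 0.0, 319.8], [0.0, 484.9, 198.5], [0.0, 0.0, 1.0]] [[-0.0041, -1.0, 0.0036, -0.267], [-0.9985, 0.0039, -0.0541, 0.4345], [0.0541, -0.0038, -0.9985, 0.971], [0.0, 0.0, 0.0, 1.0]]
side case_blue [307.  214.8] 0.71
side bolt_knob [342.  165.2] 0.48
[[447.8, 0.0, 317.1], [0.0, 447.8, 198.7], [0.0, 0.0, 1.0]] [[0.9092, -0.4161, 0.0147, -0.5027], [-0.1849, -0.4352, -0.8811, 0.0452], [0.3731, 0.7984, -0.4726, 0.9177], [0.0, 0.0, 0.0, 1.0]]
```

View pics/top0.png

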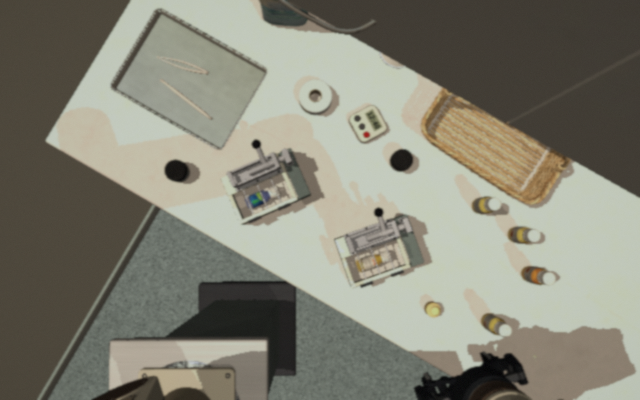

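View pics/side0.png

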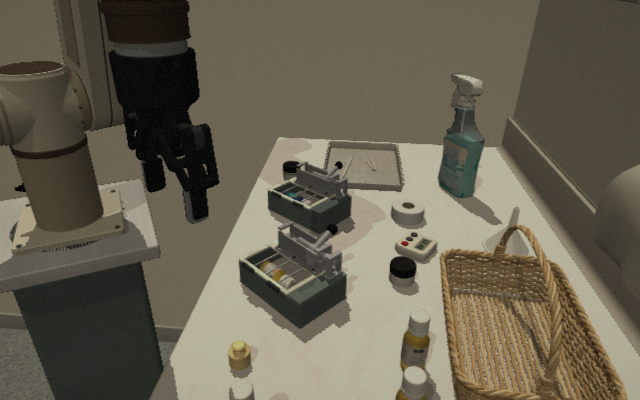

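The top picture shows the blue case at about (268,189) with its knob at (257,144), and the amber case at about (378,250) with its knob at (378,212). The side picture has blue behind, with its knob at (340,165). The networks agree with both pictures.

```bash
cat > h.py <<'E'
from workcell import bot
import cv2,numpy as np
from scipy.spatial.transform import Rotation as R
def ray(cam,uv,obs=None):
    i=bot.camera_info(cam);d=np.linalg.inv(i['intrinsics'])@[uv[0],uv[1],1]
    if cam=='wrist':
        T=np.eye(4);T[:3,:3]=R.from_quat(obs['tool_rot']).as_matrix();T[:3,3]=obs['eef_pos'];M=T@np.array(i['hand_eye'])
    else: M=np.linalg.inv(i['camera_from_world'])
    d=M[:3,:3]@d;return M[:3,3],d/np.linalg.norm(d)
def atz(cam,uv,z,obs=None):
    c,d=ray(cam,uv,obs);return c+d*(z-c[2])/d[2]
def tri(rs):
    A=sum(np.eye(3)-np.outer(d,d) for c,d in rs);b=sum((np.eye(3)-np.outer(d,d))@c for c,d in rs);return np.linalg.solve(A,b)
E
python3 - <<'E'
from h import *
print('knob',tri([ray('top',(257.5,143.8)),ray('side',(340.5,165.2))]),atz('top',(257.5,143.8),.091))
print('case',tri([ray('top',(268.7,189)),ray('side',(307,214.8))]),atz('top',(268.7,189),0))
print('amberknob',atz('top',(378,212),.091))
a=cv2.imread('pics/top0.png')[130:230,210:330];b=cv2.imread('pics/side0.png')[150:240,255:365]
cv2.imwrite('pics/z.png',np.hstack([cv2.resize(a,(400,400*100//120),interpolation=2),cv2.resize(b,(400,333),interpolation=2)]))
E
```

```text
knob [ 0.53343316 -0.15343254  0.09562238] [ 0.53240384 -0.15202134  0.091     ]
case [ 0.45423304 -0.16366361 -0.00220686] [ 0.4540942  -0.16389841  0.        ]
amberknob [ 0.40361106 -0.37675477  0.091     ]
```

View pics/z.png

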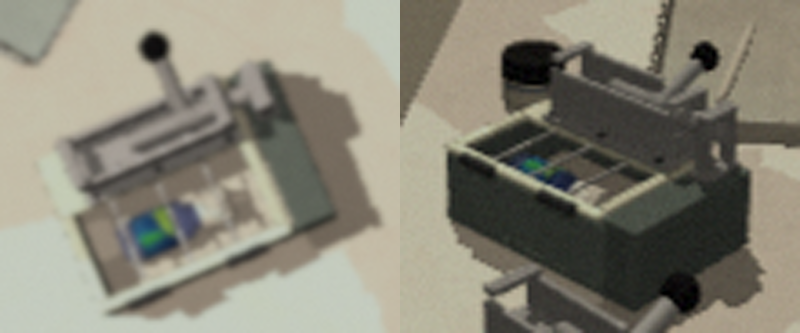

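The close-up shows the keeper at the upper right. So the case's +x points right and slightly up in the image, about world (0.34, -0.94), and the handle points towards world +x. The tool's y axis already lies close to that line. The triangulated knob height (0.096) agrees with the 0.091 expected.

```bash
python3 -m inch '[30,26,0,0,0,0,50, 60,52,0,0,0,0,50, 90,78,0,0,0,0,50, 120,104,0,0,0,0,50, 150,130,0,0,0,0,50, 180,156,0,0,0,0,50, 210,182,0,0,0,0,50, 240,208,0,0,0,0,50]' && python3 -m inch '[30,26,0,0,0,0,50, 60,52,0,0,0,0,50, 90,80,-10,0,0,0,50, 110,100,-20,0,0,0,50, 120,105,-25,0,0,0,50, 120,105,-25,0,0,0,50]'
python3 - <<'E'
from h import *
o=bot.get_obs();print(o['clock'],o['eef_pos'],o['tool_rot'],o['grip_width'])
im=bot.camera('wrist');cv2.imwrite('pics/w1.png',im)
for d in bot.spot_point('wrist','bolt_knob'):print(d['uv'],d['confidence'],atz('wrist',d['uv'],.093,o))
print(bot.camera_info('wrist')['hand_eye'])
E
```

```text
clock: 0.97
eef_pos: [0.4045, -0.263, 0.2535]
tool_rot: [0.986, 0.166, 0.0, 0.0]
ft_force: [0.2, -0.4, -0.6]
grip_width: 0.0428
grasp_force: 0.0
clock: 1.47
eef_pos: [0.5244, -0.1576, 0.2264]
tool_rot: [0.986, 0.168, -0.001, -0.001]
ft_force: [0.3, -0.6, -0.1]
grip_width: 0.0425
grasp_force: 0.0
1.4667 [ 0.52441251 -0.15758818  0.22635898] [ 9.85846656e-01  1.67644576e-01 -1.12186854e-03 -6.38376309e-04] 0.04249705622078389
[315.5, 187.5] 0.71 [ 0.53108078 -0.14768685  0.093     ]
[[-7.06315976e-04 -9.52851160e-01 -3.03437257e-01  7.72781664e-02]
 [ 9.99999683e-01 -7.84350175e-04  1.35293937e-04 -7.92691758e-04]
 [-3.66916050e-04 -3.03437065e-01  9.52851412e-01 -1.20726356e-01]
 [ 0.00000000e+00  0.00000000e+00  0.00000000e+00  1.00000000e+00]]
```

View pics/w1.png

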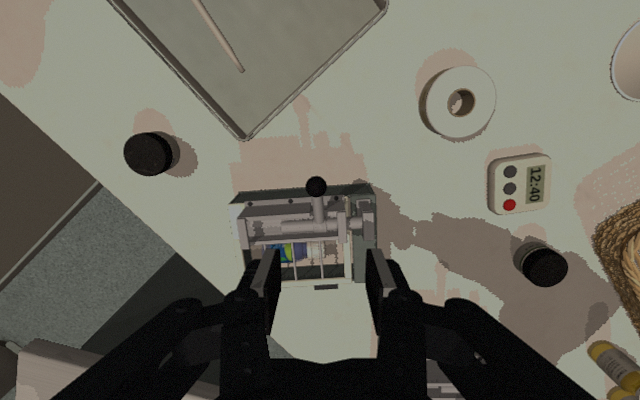

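The wrist picture shows the knob at (316,187), the bolt to its lower side and the keeper at about (360,220) on the right. The case is turned about 4° from the tool. I'll align the tool, come down and look again.

```bash
python3 -m inch '[3,5,-35,0,0,0.07,50, 7,10,-70,0,0,0.07,50, 7,10,-76,0,0,0.07,50, 7,10,-76,0,0,0.07,50]'
python3 - <<'E'
from h import *
o=bot.get_obs();print(o['clock'],o['eef_pos'],o['tool_rot'],o['grip_width'])
im=bot.camera('wrist');cv2.imwrite('pics/w2.png',im)
for d in bot.spot_point('wrist','bolt_knob'):print(d['uv'],d['confidence'],atz('wrist',d['uv'],.093,o))
for d in bot.silhouettes('wrist','bolt_knob')[:2]:print(d['uv'],d['confidence'])
E
```

```text
clock: 1.9
eef_pos: [0.5275, -0.1503, 0.1505]
tool_rot: [0.98, 0.199, -0.003, -0.001]
ft_force: [-0.1, -0.5, 0.4]
grip_width: 0.0425
grasp_force: 0.0
1.9 [ 0.52746623 -0.15027775  0.15049847] [ 0.97999185  0.19901426 -0.0028052  -0.0011985 ] 0.04246222947262653
[324.4, 225.0] 0.6 [ 0.53294897 -0.1479054   0.093     ]
[323.3, 238.1] 0.58
```

View pics/w2.png

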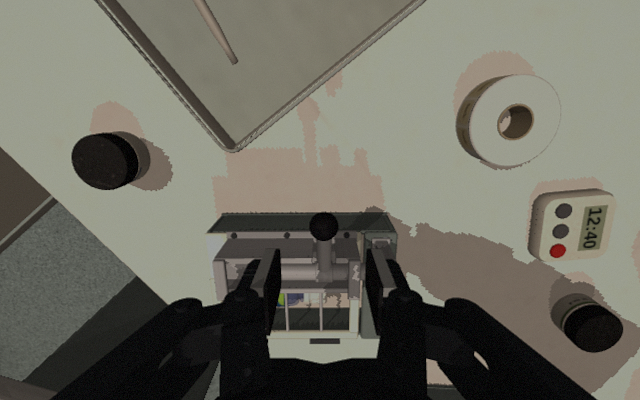

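The case edges are now level in the picture, so the tool is aligned. The knob at (324,226) lies midway between the fingers, so I'll go down and grip.

```bash
python3 -m inch '[3,1,-25,0,0,0,50, 3,1,-50,0,0,0,50, 3,1,-56,0,0,0,50, 3,1,-56,0,0,0,50, 3,1,-56,0,0,0,30, 3,1,-56,0,0,0,15, 3,1,-56,0,0,0,10, 3,1,-56,0,0,0,10]'
python3 - <<'E'
from h import *
cv2.imwrite('pics/w3.png',bot.camera('wrist'))
E
```

```text
clock: 2.72
eef_pos: [0.5346, -0.1478, 0.0979]
tool_rot: [0.98, 0.2, 0.002, -0.0]
ft_force: [0.7, 4.2, 1.1]
grip_width: 0.0146
grasp_force: 58.4
```

View pics/w3.png

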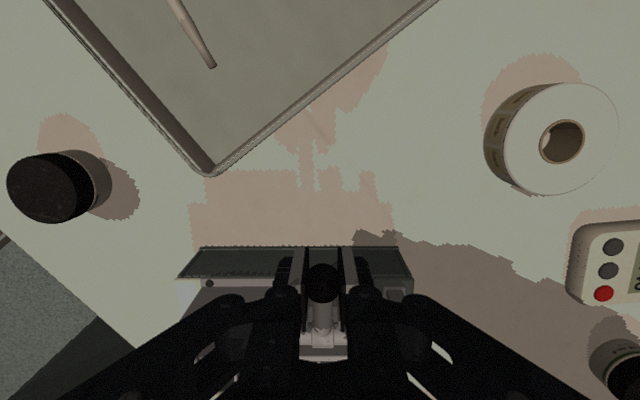

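The picture shows the knob at (322,284) between the pads, but the opening of 14.6 mm is less than the 18 mm ball. I'll check where the knob lies relative to the pads.

Run:
```python
from h import *
o=bot.get_obs();print(o['clock'],o['eef_pos'],o['grip_width'],bot.camera_info('wrist')['intrinsics'][0])
Q=R.from_quat(o['tool_rot'])
for z in(.085,.092,.098):
    p=atz('wrist',(322,284),z,o);print(p,Q.inv().apply(p-o['eef_pos'])*1000)
im=bot.camera('wrist')[225:365,220:420];cv2.imwrite('pics/w4.png',cv2.resize(im,(800,560),interpolation=2))
```

```text
2.7667 [ 0.53455555 -0.14781451  0.09771549] 0.014636964401601468 [312.12822857   0.         322.84129749]
[ 0.52779146 -0.1493554   0.085     ] [-6.86879469 -1.24046744 12.69219429]
[ 0.53183226 -0.14765307  0.092     ] [-2.46037378 -1.21843137  5.70711407]
[ 0.5352958  -0.14619393  0.098     ] [ 1.31827272 -1.19954331 -0.28009754]
```

View pics/w4.png

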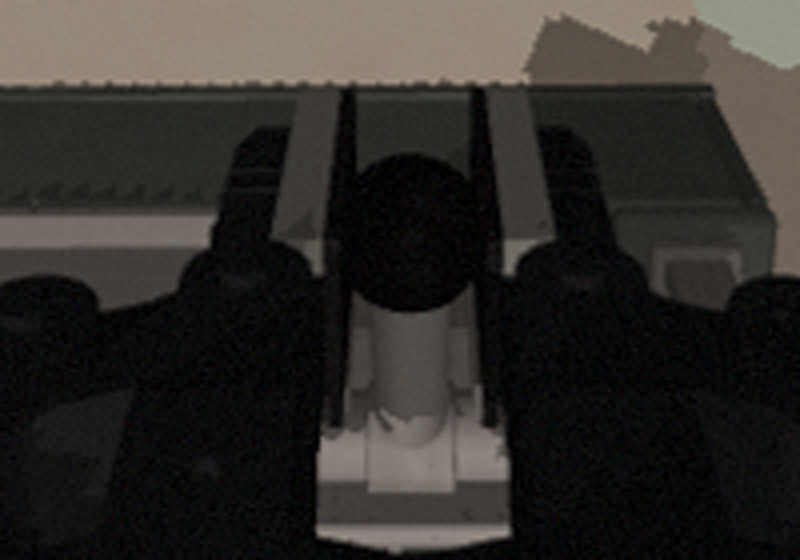

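The knob sits well between the pads, about 1 to 3 mm from the grasp point, so the smaller opening is only the pads giving. Next I'll lift the handle along the arc.

```bash
python3 -m inch '[-2,-1,5,0,0,0,10, -4.5,-2,9,0,0,0,10, -8,-3,13,0,0,0,10, -11,-4.5,16.5,0,0,0,10, -15,-6,20,0,0,0,10, -18,-7.5,22,0,0,0,10, -22,-9,24.5,0,0,0,10, -26,-11,26,0,0,0,10]' && python3 -m inch '[-26,-11,26,0,0,0,10, -26,-11,26,0,0,0,10]' 2>&1 | head -0
python3 - <<'E'
from h import *
o=bot.get_obs();print({k:np.round(o[k],4) for k in('clock','eef_pos','ft_force','grip_width','grasp_force')})
E
```

```text
clock: 3.48
eef_pos: [0.5088, -0.159, 0.1242]
tool_rot: [0.98, 0.201, 0.002, 0.0]
ft_force: [0.8, 6.1, 7.2]
grip_width: 0.0144
grasp_force: 58.9
{'clock': np.float64(3.65), 'eef_pos': array([ 0.4783, -0.1717,  0.1487]), 'ft_force': array([0.1236, 0.4362, 0.7985]), 'grip_width': np.float64(0.0084), 'grasp_force': np.float64(0.0)}
```

That second call was my mistake: rows are relative to the new pose, so it repeated the shift and pulled the fingers off the knob. The forces stayed low. I'll go straight up, open and look again.

```bash
python3 -m inch '[0,0,30,0,0,0,10, 0,0,60,0,0,0,50, 0,0,70,0,0,0,50, 0,0,70,0,0,0,50]'
python3 - <<'E'
from h import *
o=bot.get_obs()
im=bot.camera('wrist');cv2.imwrite('pics/w5.png',im)
for d in bot.spot_point('wrist','bolt_knob'):print('w',d['uv'],d['confidence'],atz('wrist',d['uv'],.118,o))
bot.camera('side')
for d in bot.spot_point('side','bolt_knob'):print('s',d['uv'],d['confidence'],atz('side',d['uv'],.118))
E
```

```text
clock: 3.98
eef_pos: [0.4835, -0.172, 0.2217]
tool_rot: [0.98, 0.2, 0.003, 0.003]
ft_force: [0.9, -0.2, -0.1]
grip_width: 0.0427
grasp_force: 0.0
w [314.3, 173.5] 0.61 [ 0.50750301 -0.15486881  0.118     ]
```

View pics/w5.png

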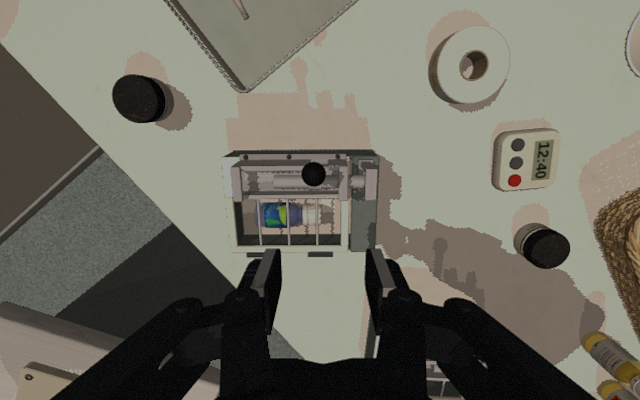

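The knob is now at (314,173), nearly upright over the bolt at about (0.507,-0.155), so the handle stayed up. The bolt has hardly slid. I'll grip it again for the pull.

```bash
python3 -m inch '[12,8,0,0,0,0,50, 24,16,-10,0,0,0,50, 24,16,-45,0,0,0,50, 24,16,-80,0,0,0,50, 24,16,-99,0,0,0,50, 24,16,-99,0,0,0,50, 24,16,-99,0,0,0,50]'
python3 - <<'E'
from h import *
o=bot.get_obs();Q=R.from_quat(o['tool_rot']);bot.camera('wrist')
for d in bot.spot_point('wrist','bolt_knob'):
    p=atz('wrist',d['uv'],.119,o);print(d['uv'],d['confidence'],p,Q.inv().apply(p-o['eef_pos'])*1000)
E
```

```text
clock: 4.77
eef_pos: [0.5047, -0.1534, 0.1171]
tool_rot: [0.98, 0.201, -0.002, -0.001]
ft_force: [0.1, 0.0, 1.2]
grip_width: 0.0428
grasp_force: 0.0
[329.9, 283.9] 0.93 [ 0.50773736 -0.15458339  0.119     ] [ 2.3754817   2.24748942 -1.88236466]
```

```bash
python3 -m inch '[3,-1.5,2,0,0,0,50, 3,-1.5,2,0,0,0,30, 3,-1.5,2,0,0,0,15, 3,-1.5,2,0,0,0,10, 3,-1.5,2,0,0,0,10]'
```

```text
clock: 5.28
eef_pos: [0.5098, -0.1562, 0.1229]
tool_rot: [0.98, 0.2, 0.002, 0.001]
ft_force: [0.1, 2.2, 6.8]
grip_width: 0.0144
grasp_force: 58.4
```

Gripped. Now I'll draw the bolt along the case's -x, which is world (-0.39, +0.92).

```bash
python3 -m inch '[-2,5,0,0,0,0,10, -4.5,11,0,0,0,0,10, -7,17,0,0,0,0,10, -9.5,23,0,0,0,0,10, -12,29,0,0,0,0,10, -14,34,0,0,0,0,10, -16,38,0,0,0,0,10, -16,38,0,0,0,0,10]'
```

```text
clock: 5.95
eef_pos: [0.4935, -0.1173, 0.1227]
tool_rot: [0.98, 0.2, 0.002, 0.0]
ft_force: [2.4, 2.1, 6.1]
grip_width: 0.0146
grasp_force: 58.7
```

```bash
python3 -m inch '[-0.8,1.8,0,0,0,0,10, -1.6,3.7,0,0,0,0,10, -2.4,5.5,0,0,0,0,10, -2.4,5.5,0,0,0,0,10]'
```

```text
clock: 6.28
eef_pos: [0.4927, -0.1156, 0.1228]
tool_rot: [0.98, 0.199, 0.002, 0.005]
ft_force: [4.7, -9.4, 2.9]
grip_width: 0.0143
grasp_force: 58.7
```

It has stalled with about 10 N of reaction towards +x, so the bolt is at its stop. I'll let go, rise and check.

```bash
python3 -m inch '[-0.4,0.9,0,0,0,0,10, 0,0,0,0,0,0,40, 0,0,0,0,0,0,50, 0,0,0,0,0,0,50, 0,0,30,0,0,0,50, 0,0,65,0,0,0,50, -20,-8,100,0,0,0,50, -20,-8,100,0,0,0,50]'
python3 - <<'E'
from h import *
o=bot.get_obs()
im=bot.camera('wrist');t=bot.camera('top')[130:300,210:450]
for d in bot.spot_point('wrist','bolt_knob'):
    p=atz('wrist',d['uv'],.119,o);s=p-[.5076,-.155,.119];print(d['uv'],d['confidence'],p,'drawn',s@[-.39,.921,0],'y',s@[.921,.39,0])
cv2.imwrite('pics/w6.png',np.hstack([cv2.resize(im[80:380,160:480],(400,375)),cv2.resize(t,(400,375))]))
E
```

```text
clock: 6.95
eef_pos: [0.4705, -0.1214, 0.2274]
tool_rot: [0.98, 0.2, 0.003, 0.002]
ft_force: [0.9, 0.5, -0.5]
grip_width: 0.0428
grasp_force: 0.0
[328.5, 181.8] 0.77 [ 0.49185273 -0.11669997  0.119     ] drawn 0.04141576666751699 y 0.0004337771324187515
```

View pics/w6.png

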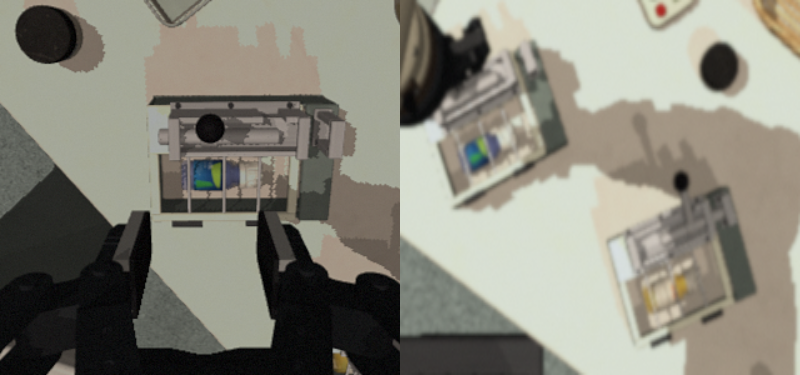

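The wrist view shows the keeper at (330,130) empty. The bolt is drawn back with the handle upright, and the knob has moved 45 mm along the axis from where it started. The amber case's handle is still down, so the job can be handed in.

```bash
python3 -c "
from workcell import bot
print(bot.job_done())"
```

```text
the job is handed in; nothing more can be done
None
```

The blue-bottle case is unbolted: its handle was lifted and the bolt drawn about 45 mm to its stop, clear of the keeper, then released; I lost my grip on the knob once and took it again, the amber case is still bolted, and the job was handed in at about 7 s.

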